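# Clear the drip tray and hold the sediment filter's purge dial open

## Task

Get the under-sink filter ready and purge it: with the scraper block, not the fingers, sweep all four limescale chips off the drip tray's deck into the trough along its front edge, then stand the scraper upright on the vinyl again, clear of the tray. Only then turn the filter's spring-return purge dial clockwise past its first two clicks to the third, and finish while still holding it there, neither let back nor turned on towards its end stop. Leave everything else in the cupboard where it is.

Things in the scene. Friction and masses are not known exactly. Their poses are not given: they have to be found in the camera images.
- tray: Grey moulded drip tray, fixed for the run, 245 mm (x) by 370 mm (y), with a water filter on its plinth. Origin on the vinyl; x points from the trough to the back rim, y from the open deck towards the filter. In this frame the flat deck is 40 mm high and spans x -60..120, y -163..51 mm; rims 7 mm above it stand at x = 120 and y = -163; its front edge at x = -60 drops straight into the trough.
- deck (a point): Point on the deck surface, in the middle of the patch where the chips lie (tray frame x 20, y -75, z 40 mm). The chips lie within 50 mm of it in tray x and 45 mm in tray y.
- trough (a point): Middle of the floor of the debris trough (6 mm above the vinyl), axes as the tray. The trough is 55 mm wide along tray x, 214 mm long along tray y; the deck edge is 34 mm above its floor at x = +27.5 mm from here; the outer wall is 26 mm high at x = -27.5 mm and 5 mm thick.
- filter (a point): Centre of the flat top of the filter's white head, 215 mm above the vinyl, at tray x 10, y 140 mm, axes as the tray. Below it: head 80 mm and collar 87 mm in diameter, clear bowl 72 mm. Copper pipes 18 mm thick, tops 201 mm high, run out to 88 mm either side along tray x and down to the plinth (level with the deck, tray y 51..203). A brass spout 60 mm high runs 98 mm towards tray -y, over a flat grille.
- scraper: Scraper block, about 160 g: hard rubber sole 30 mm (x) by 120 mm (y), 14 mm thick, flat below, with square upright edges; centred on it a grip rib 20 mm thick (x), 80 mm long (y), up to 58 mm height. Origin at the centre of the sole's underside, z up. Starts upright on the vinyl right of the tray. Moved along its x it sweeps a path 120 mm wide; a gap of up to 3 mm below it still sweeps the chips.
- scraper_grip (a point): Point to grip on the scraper's rib, 40 mm above the sole's underside; close the fingers along the scraper's x on the 20 mm thickness.
- chip1: One of four loose chips of limescale, off-white, alike, about 20 by 18 mm, 9 mm thick, 10 g, lying flat on the deck. Origin at the centre of its underside.
- chip2: One of four loose chips of limescale, off-white, alike, about 20 by 18 mm, 9 mm thick, 10 g, lying flat on the deck. Origin at the centre of its underside.
- chip3: One of four loose chips of limescale, off-white, alike, about 20 by 18 mm, 9 mm thick, 10 g, lying flat on the deck. Origin at the centre of its underside.
- chip4: One of four loose chips of limescale, off-white, alike, about 20 by 18 mm, 9 mm thick, 10 g, lying flat on the deck. Origin at the centre of its underside.
- dial (a joint): Angle of the purge dial on top of the filter head, rad: 0 at rest, growing clockwise seen from above. Clicks 0.35 rad (20 degrees) apart: first 0.35, second 0.70, third 1.05; end stop at 1.25. A spring drives it back to 0 whenever it is let go (0.08 N m at rest, 0.15 N m at the third click); the clicks ripple this by about 0.06 N m. Raised marks on the head show the clicks.
- dial_bar: Straight bar grip of the dial, 14 mm (x) by 50 mm (y) by 30 mm high, standing on a round skirt 56 mm in diameter. Origin on the dial's axis at the bar's foot, 223 mm above the vinyl; at rest its x, y axes are those of the tray, and it turns with the dial. Close the fingers along its x.
- dial_axis (a point): Point on the dial's axis, 243 mm above the vinyl, in the upper part of the bar grip (10 mm below its top): the height to grip.
- toolbox: Bystander: black plastic toolbox with a toggle latch, 350 by 180 mm, 185 mm high with its handle. Origin under its centre.
- funnel: Bystander: turquoise funnel standing mouth down, 116 mm wide, 120 mm high. Origin under its centre.
- measure: Bystander: stainless measuring cup, 76 mm wide, 55 mm high, with a flat handle reaching 120 mm along its -x. Origin under the cup's centre.
- spray: Bystander: closed purple spray bottle, 78 mm wide, 232 mm high. Origin under its centre.
- plunger: Bystander: hard silicone plunger cup without a stick, standing mouth down, 112 mm wide, 74 mm high. Origin under its centre.
- jar: Bystander: closed glass jar, 74 mm wide, 105 mm high. Origin under its centre.
- brush: Bystander: small hand brush lying on the vinyl at the far right, about 200 mm long.
Mind the look-alikes: they are no part of the job. Leave any green or orange look-alike of the scraper alone.

How it is judged:
By the outcome, as a careful person would: the job done as asked, in the order asked, and still so for the second after the job is handed in, while the arm keeps its last pose, push and grip.
It also fails if it takes over 61 s, if anything falls off the work surface, if the arm or the gripper's body presses on something with over 40 N, if the wrist force passes 120 N, or if a joint passes its speed limit or range.

## Robot

A 6-joint arm with a two-finger parallel gripper is mounted at the origin on the work surface. World frame = base frame: x ahead of the robot, y to its left, z up, the work surface at z = 0. Lengths are in m, angles in rad, forces in N, time in s.
With the tool pointing down it reaches from about 0.35 to 0.875 m from the base axis. Payload 4.2 kg.
Tool frame: the origin (TCP) lies midway between the tips of the shut fingers; the grasp point (between the pads) lies 19 mm behind it; z points along the fingers, y is the direction in which the jaws open and shut (so a half turn about z gives the same grasp; the last joint's range is limited). The gripper opens to 85 mm and grips with 20 to 120 N. Pads are 22 mm wide; open, the fingers measure 114 mm over their backs; the gripper's body (76 mm by 85 mm) begins 54 mm behind the grasp point. The pads swing forward as they close: fully open they stand 13 mm farther back than shut.
Start: joints at [1.508, 0.385, 0.008, 0, -1.194, -0.259], TCP at [0.198, 0.593, 0.231] pointing down, gripper open.
Joint ranges: [-3.14, 3.14], [-1.21, 2.06], [-1.07, 1.41], [-3.16, 2.05], [-2.99, -0.16], [-3.1, 3.1]. Speed limits (rad/s): [2.79, 2.79, 3.14, 3.14, 3.14, 3.14].

## Interface

Orientations are given as a unit quaternion [w, x, y, z].
In Python, from workcell import * gives the robot as it stands.
- The arm moves only by the shell command python3 -m jog 'ROWS' [OPENING] [FORCE]. ROWS is JSON, a list of rows, each an object of numbers: "x", "y", "z": the shift along the tool's x, y, z in m; "wx", "wy", "wz": the turn, a rotation vector about the tool's x, y, z in degrees. In form: [{"x": .., "y": .., "z": .., "wx": .., "wy": .., "wz": ..}, ...]. A call has 1 to 12 rows; each row is the pose to reach, as a shift and turn from the pose commanded when the call began, along the tool's axes at that moment; what a row does not reach only later rows make up. A row lasts 1/12 s, in which the tool goes at most 41.7 mm and 7.16 degrees, less where a joint would pass 70% of its speed; a pose out of reach is approached as far as the arm can. A call with a gripper value outside its range is refused whole. OPENING is the opening, from 0 (shut) to 1 (fully open), set as the call begins (- or left out, the last holds). The fingers move at their own pace and stop on an object; FORCE is the grip in N (left out, the last holds). Time passes only in rows, so rows that repeat a pose let the fingers close. It gives the time, the measured TCP pose, the force and the opening at its end, in the units of the state.
- observe(): the state, without advancing time (a new reading comes with each control period).
- get_image(name): name is "side" or "top"; returns a dict with "img" (420x560x3 uint8, blue, green, red), "camera_matrix" (3x3 intrinsics, pixels), "world_from_camera" (4x4, takes a point from camera to world coordinates). Camera axes: x right, y up, looking along -z (the intrinsics and any distortion apply to the point x, -y, -z); pixel columns grow to the right and rows downward; lengths in m; the calibration is good to about 2 mm. A picture is of the moment at which its call begins. There is no depth.
- job_done(): hands the job in, once; it reports no verdict.
Trained networks look in the newest picture that a camera, given by its name, has taken for a name from the list of things; names that differ only in an ending like _2 or _b are one class to them, and where a whole thing is asked for, a point or a joint stands for the part that bears it (a point fixed in the world has none). Each returns a list of dicts, best first, with "conf" (0 to 1); they miss things now and then, are a little off and sometimes report something else, mostly with a low value. They report only what shows in the picture. A call takes as long as a camera call. They do not tell look-alikes from the thing itself.
- spot_in(camera, query): "location" ([x, y, z] in m, in world coordinates, good to about 4 mm: the middle of the surface that is visible of it).
- trace(camera, query): "mask" (420x560 bool, what is visible of it).
The state is a dict: "clock": time; "joint_pos": joint angles; "qvel": joint speeds; "tau": joint torques, N m; "eef_pos": TCP position; "tcp_rot": TCP orientation; "force": force on the tool from outside, world axes, zero at the start; "torque": the same for the moment, N m; "width": opening from 0.0 (shut) to 1.0 (fully open).
Only numpy, scipy, OpenCV 4.12 (cv2) and the standard library are available. Lean on these libraries where they do the work, as an engineer would, in place of code of your own. Each camera call takes 0.05 s, during which the arm holds its last target. There are 200 camera calls.

## Working session

There is one attempt and no reset: what is moved stays moved. The work goes in short steps, Python scripts to look and compute and a shell command to move; the robot and the scene stay as the last step left them, time stands still between calls to the robot, and variables do not carry over. Pictures are saved under pics/ and viewed, about 8 in all and at most 12, crops included, and the job is handed in when it is done.

```bash
mkdir -p pics; cat > h.py <<'E'
from workcell import *
import numpy as np, cv2
from scipy.spatial.transform import Rotation as R
def save(cam,name,crop=None,s=1):
    d=get_image(cam); im=d["img"]
    if crop: x0,y0,x1,y1=crop; im=im[y0:y1,x0:x1]
    cv2.imwrite("pics/"+name,cv2.resize(im,None,fx=s,fy=s,interpolation=cv2.INTER_CUBIC)); return d
def proj(d,P):
    P=np.atleast_2d(P); W=np.linalg.inv(d["world_from_camera"]); c=P@W[:3,:3].T+W[:3,3]
    q=np.c_[c[:,0],-c[:,1],-c[:,2]]@d["camera_matrix"].T; return q[:,:2]/q[:,2:]
def ray(d,uv):
    v=np.linalg.inv(d["camera_matrix"])@[uv[0],uv[1],1]; W=d["world_from_camera"]
    return W[:3,3],W[:3,:3]@[v[0],-v[1],-v[2]]
def at_z(d,uv,z):
    o,r=ray(d,uv); return o+r*(z-o[2])/r[2]
def tri(a,ua,b,ub):
    o,r=ray(a,ua);p,s=ray(b,ub); k=np.linalg.lstsq(np.c_[r,-s],p-o,rcond=None)[0]
    return (o+k[0]*r+p+k[1]*s)/2, np.linalg.norm(o+k[0]*r-p-k[1]*s)
E
python3 - <<'E'
from h import *
np.set_printoptions(precision=4,suppress=True)
s=observe();print(s)
for c in("top","side"):
    d=save(c,c+"0.png",s=1.4); print(c,[k for k in d],d["camera_matrix"].tolist(),"\n",d["world_from_camera"])
    for q in "tray scraper chip1 dial_bar filter toolbox funnel measure spray plunger jar brush".split():
        for r in spot_in(c,q): print(q,round(r["conf"],2),np.round(r["location"],3),proj(d,r["location"])[0].round(0))
E
```

```text
{'clock': 0.0, 'joint_pos': array([ 1.5076,  0.3856,  0.0066, -0.0005, -1.194 , -0.2586]), 'qvel': array([-0.0019, -0.0006,  0.0002, -0.0005,  0.0004,  0.0015]), 'tau': array([ -0.0001, -39.2286,  18.8399,   4.1862,  -0.0047,  -0.    ]), 'eef_pos': array([0.1975, 0.5924, 0.2302]), 'tcp_rot': array([ 0.0011,  0.9871, -0.1603, -0.0001]), 'force': array([1.2901, 0.1265, 0.3464]), 'torque': array([ 0.0065, -0.0078,  0.0105]), 'width': 1.0005460092047296}
top ['img', 'camera_matrix', 'world_from_camera'] [[518.8358735516297, 0.0, 289.1796405098321], [0.0, 518.8358735516297, 205.85236936253924], [0.0, 0.0, 1.0]] 
 [[-0.0118  0.9902 -0.1392  0.2684]
 [-0.9998 -0.0143 -0.0165 -0.0955]
 [-0.0183  0.139   0.9901  1.7805]
 [ 0.      0.      0.      1.    ]]
tray 0.91 [0.575 0.02  0.04 ] [263. 188.]
scraper 0.9 [ 0.248 -0.332  0.009] [369. 284.]
scraper 0.86 [ 0.493 -0.325  0.028] [365. 211.]
scraper 0.81 [ 0.378 -0.408  0.035] [392. 245.]
scraper 0.6 [ 0.542 -0.648  0.024] [460. 196.]
chip1 0.24 [0.573 0.018 0.042] [264. 189.]
dial_bar 0.75 [0.582 0.14  0.219] [221. 177.]
filter 0.95 [0.58 0.02
[... 1292 characters left out ...]
 0.142 0.042] [233. 295.]
dial_bar 0.69 [0.581 0.153 0.221] [220. 253.]
filter 0.7 [0.566 0.146 0.04 ] [232. 296.]
filter 0.37 [0.581 0.151 0.222] [221. 252.]
toolbox 0.97 [0.595 0.468 0.151] [164. 387.]
funnel 0.9 [ 0.725 -0.215  0.036] [221. 207.]
funnel 0.6 [ 0.494 -0.294  0.024] [289. 206.]
measure 0.65 [ 0.335 -0.212  0.03 ] [330. 228.]
measure 0.54 [0.566 0.144 0.038] [232. 296.]
spray 0.61 [0.322 0.339 0.148] [309. 360.]
spray 0.51 [0.566 0.142 0.04 ] [232. 295.]
plunger 0.63 [0.346 0.178 0.044] [308. 322.]
plunger 0.26 [ 0.531 -0.511  0.018] [291. 173.]
jar 0.62 [ 0.668 -0.384  0.071] [249. 175.]
jar 0.2 [ 0.533 -0.509  0.02 ] [291. 173.]
brush 0.77 [ 0.531 -0.51   0.016] [291. 173.]
```

View pics/top0.png

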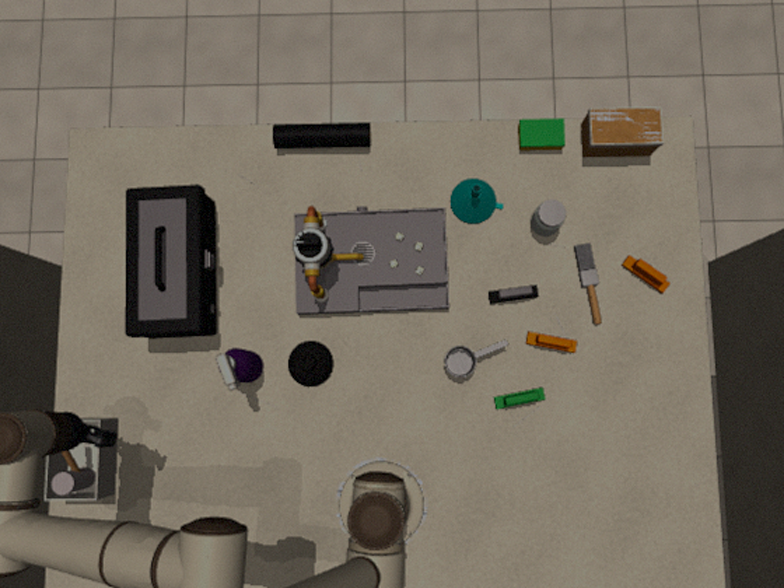

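View pics/side0.png

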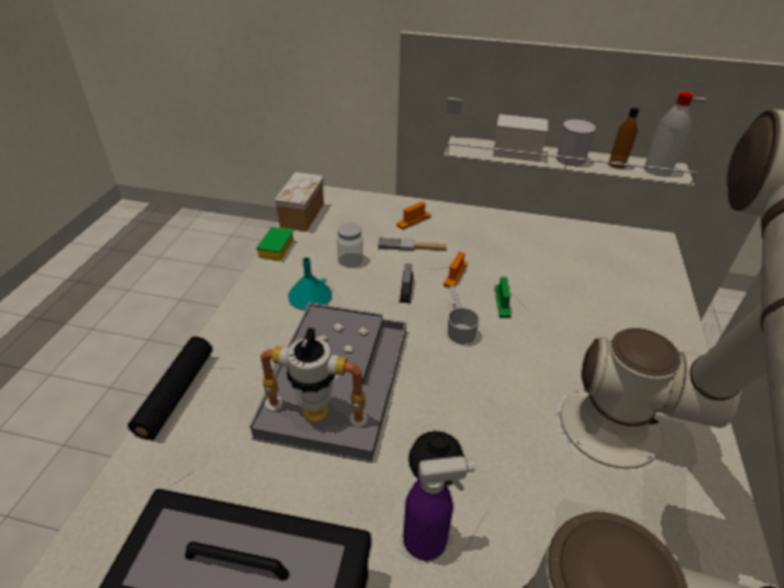

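Scraper candidates, as pixels in the 1.4x top view: dark grey (513,293), orange (551,342), orange (646,273) and green (519,398). The description and the look-alike warning point to the dark one. Next I'll measure the scraper and the tray.

```bash
cat > m.py <<'E'
from h import *
np.set_printoptions(precision=4,suppress=True)
from scipy.optimize import least_squares
T=get_image("top"); trT=trace("top","tray"); scT=trace("top","scraper"); ftT=trace("top","filter")
dbT=trace("top","dial_bar"); spT=spot_in("top","chip1")
S=get_image("side"); trS=trace("side","tray"); scS=trace("side","scraper");dbS=trace("side","dial_bar"); 
cv2.imwrite("pics/T.png",T["img"]);cv2.imwrite("pics/S.png",S["img"])
def info(n,l):
    for r in l:
        m=r["mask"].astype(np.uint8); v,u=np.nonzero(m)
        if len(u)<5: continue
        c,wh,a=cv2.minAreaRect(np.c_[u,v].astype(np.float32)); print(n,round(r["conf"],2),len(u),(u.mean().round(1),v.mean().round(1)),np.round(c,1),np.round(wh,1),round(a,1))
for n,l in [("trT",trT),("scT",scT),("dbT",dbT),("ftT",ftT),("trS",trS),("scS",scS),("dbS",dbS)]: info(n,l)
# chips by colour in top
im=T["img"]; h=cv2.cvtColor(im,cv2.COLOR_BGR2GRAY)
sub=h[150:222,255:318]; m=(sub>125).astype(np.uint8)
n,l,st,ce=cv2.connectedComponentsWithStats(m)
for i in range(1,n):
    print("chip",ce[i]+[255,150],st[i,4],at_z(T,ce[i]+[255,150],.047))
a=cv2.resize(im[140:230,205:325],None,fx=6,fy=6,interpolation=cv2.INTER_CUBIC)[:540]
b=cv2.resize(im[190:230,340:400],None,fx=6,fy=6,interpolation=cv2.INTER_CUBIC)
a[:240,-360:]=a[:240,-360:]; 
cv2.imwrite("pics/cropT.png",a)
c=cv2.resize(S["img"][180:225,265:355],None,fx=4,fy=4,interpolation=cv2.INTER_CUBIC)
cv2.imwrite("pics/cropS.png",np.vstack([b,c[:, :360]]))
E
python3 m.py
```

```text
trT 0.62 7978 (np.float64(264.4), np.float64(185.8)) [264.5 185.5] [ 77. 111.] 90.0
trT 0.62 501 (np.float64(420.3), np.float64(197.8)) [420.7 202. ] [55.6 12.7] 81.9
scT 0.9 346 (np.float64(393.0), np.float64(243.8)) [393.5 244.1] [36.3 10.2] 11.3
scT 0.65 416 (np.float64(461.6), np.float64(194.0)) [461.7 193.7] [36.4 12.4] 35.0
scT 0.55 318 (np.float64(367.1), np.float64(209.4)) [366.7 209.3] [ 9.3 35.5] 82.6
scT 0.54 349 (np.float64(371.0), np.float64(283.7)) [370.9 283.7] [ 9.6 36.5] 78.7
dbT 0.51 219 (np.float64(221.0), np.float64(174.6)) [221.  174.5] [15. 16.] 90.0
ftT 0.58 7914 (np.float64(264.7), np.float64(185.7)) [263.9 184.7] [ 75.7 113.2] 88.5
scS 0.8 278 (np.float64(295.2), np.float64(153.7)) [293.7 153.9] [13.  25.5] 63.4
scS 0.49 240 (np.float64(325.0), np.float64(193.2)) [325.1 193.3] [10.3 27.3] 26.6
scS 0.49 245 (np.float64(359.5), np.float64(212.1)) [359. 212.] [28. 10.] 90.0
dbS 0.75 359 (np.float64(220.5), np.float64(248.7)) [221. 249.] [19.8 22.6] 45.0
chip [284.6667 168.    ] 12 [ 0.6427 -0.0528  0.047 ]
chip [256. 173.] 1 [0.6268 0.0451 0.047 ]
chip [259.5 173. ] 4 [0.6266 0.0332 0.047 ]
chip [298.625  175.3125] 16 [ 0.6165 -0.1     0.047 ]
chip [264. 175.] 1 [0.6194 0.0179 0.047 ]
chip [266. 177.] 1 [0.6124 0.0111 0.047 ]
chip [267. 181.] 3 [0.5985 0.0078 0.047 ]
chip [266. 184.] 1 [0.5882 0.0112 0.047 ]
chip [264. 186.] 1 [0.5814 0.0181 0.047 ]
chip [280.625  187.6875] 16 [ 0.5747 -0.0383  0.047 ]
chip [299.     192.3571] 14 [ 0.5578 -0.1004  0.047 ]
```

View pics/cropT.png

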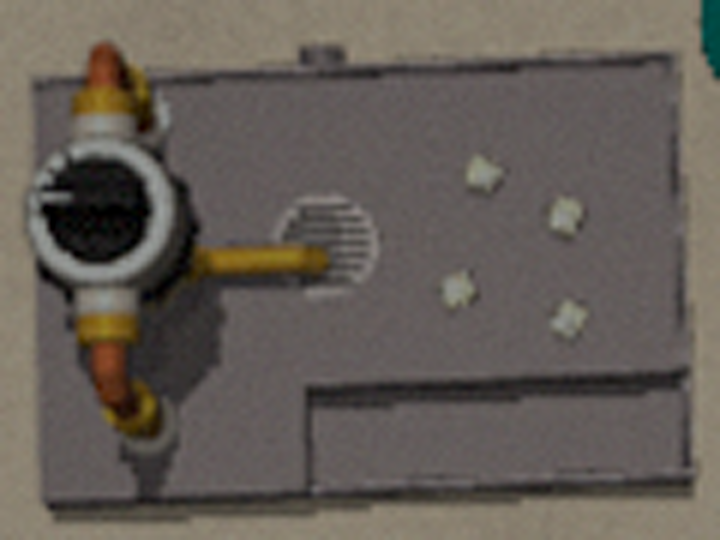

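View pics/cropS.png

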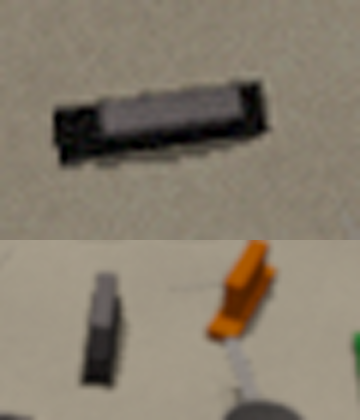

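```bash
cat > fit.py <<'E'
from h import *
np.set_printoptions(precision=4,suppress=True)
from scipy.optimize import least_squares
T=get_image("top");S=get_image("side")
def W(p,P):
    c,s=np.cos(p[2]),np.sin(p[2]); P=np.array(P,float)/1000
    return np.c_[p[0]+c*P[:,0]-s*P[:,1],p[1]+s*P[:,0]+c*P[:,1],P[:,2]]
def fit(obs,p0):
    f=lambda p:np.concatenate([(proj(d,W(p,[P]))[0]-uv)*(d is T and 3.4 or 3) for d,P,uv in obs])
    r=least_squares(f,p0,loss="soft_l1",x_scale=[.01,.01,.01]); print(r.x,np.degrees(r.x[2])); print(r.fun.reshape(-1,2).round(1).tolist()); return r.x
cT=lambda U,V:(np.array([U,V])+.5)/6-.5+[205,140]
c2=lambda U,V:(np.array([U,V])+.5)/6-.5+[340,190]
cs=lambda U,V:(np.array([U,V-240])+.5)/4-.5+[265,180]
s14=lambda U,V:(np.array([U,V])+.5)/1.4-.5
if __name__=="__main__":
    tray=[(T,[-60,51,40],cT(308,388)),(T,[125,-167,47],cT(678,56)),(T,[125,203,40],cT(33,80)),(T,[-120,203,40],cT(45,503)),(T,[-120,-167,26],cT(692,472)),(T,[-60,-163,40],cT(686,372)),
     (S,[125,-167,47],s14(308,306)),(S,[-120,-167,26],s14(405,322)),(S,[125,203,40],s14(259,425)),(S,[-120,203,40],s14(377,445))]
    pt=fit(tray,[.57,-.0,0.])
    sc=[(T,[-15,60,14],c2(60,163)),(T,[15,60,14],c2(55,107)),(T,[15,-60,14],c2(262,82)),(T,[-15,-60,14],c2(268,133)),(T,[10,40,58],c2(103,102)),(T,[-10,40,58],c2(106,134)),(T,[10,-40,58],c2(238,86)),(T,[-10,-40,58],c2(242,117)),
     (S,[10,-40,58],cs(98,273)),(S,[-10,-40,58],cs(117,275)),(S,[-15,60,0],cs(111,385)),(S,[15,60,0],cs(82,380))]
    ps=fit(sc,[.5,-.33,0.1])
    np.savez("p.npz",t=pt,s=ps)
    print("dial",W(pt,[[10,140,243]]),"deck",W(pt,[[20,-75,40]]))
    # chips in tray frame
    for uv in ([284.67,168],[298.6,175.3],[280.6,187.7],[299,192.4]):
        w=at_z(T,uv,.045)[:2]-pt[:2]; c,s=np.cos(pt[2]),np.sin(pt[2]); print("chip tray",c*w[0]+s*w[1],-s*w[0]+c*w[1])
    def seg(P,Q,p,col):
        for d,I,k in((T,IT,8),(S,IS,8)):
            a,b=proj(d,W(p,[P,Q])); o=OT if d is T else OS
            cv2.line(I,*[tuple(int(v) for v in ((x-o+.5)*k-.5)) for x in(a,b)],col,1)
    def sub(d,o): return cv2.resize(d["img"][o[1]:o[1]+72,o[0]:o[0]+100],None,fx=8,fy=8,interpolation=cv2.INTER_CUBIC)
    OT=np.array([210,145]);OS=np.array([185,215]); IT=sub(T,OT);IS=sub(S,OS)
    for y0,y1,h in((-60,-163,40),): pass
    for P,Q in(([-60,-163,40],[-60,51,40]),([-60,51,40],[-120,51,40]),([125,-167,47],[125,203,47]),([-120,203,40],[-120,51,40]),([3,115,253],[3,165,253]),([17,115,253],[17,165,253]),([3,115,253],[17,115,253]),([3,165,253],[17,165,253])): seg(P,Q,pt,(0,0,255))
    a=np.linspace(0,6.28,40)
    for i in range(39): seg([10+40*np.cos(a[i]),140+40*np.sin(a[i]),215],[10+40*np.cos(a[i+1]),140+40*np.sin(a[i+1]),215],pt,(0,255,0)); 
    cv2.imwrite("pics/ov.png",np.hstack([IT[:480,:400],IS[:480,80:480]]))
E
python3 fit.py
```

```text
[ 0.5812 -0.003   0.0323] 1.8507440455572992
[[0.3, 0.6], [-0.4, -3.9], [0.0, 1.6], [-1.1, 2.2], [3.6, 4.2], [0.4, -0.3], [-0.8, -12.2], [1.5, -1.2], [-20.1, -0.3], [-10.5, 5.5]]
[ 0.4991 -0.3307  0.1164] 6.67071884062357
[[0.5, -1.1], [-0.9, 1.4], [-0.2, 0.2], [0.9, 0.5], [-3.0, 0.5], [-1.7, 2.4], [1.2, -0.9], [2.0, 1.5], [-2.1, -5.7], [-0.3, -5.8], [-0.7, 0.1], [-3.7, 1.7]]
dial [[0.5867 0.1373 0.243 ]] deck [[ 0.6037 -0.0773  0.04  ]]
chip tray 0.06021220081128725 -0.05172006223218609
chip tray 0.03259277164386521 -0.09802896605874241
chip tray -0.007317491728275966 -0.03498061445072854
chip tray -0.026423277613674034 -0.09663055954762331
```

View pics/ov.png

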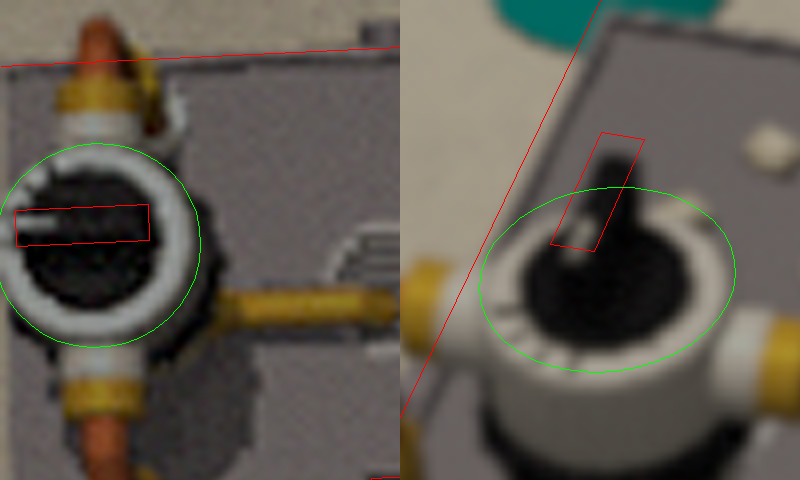

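The overlay fits both views: the head ring is centred at about (97,245) top and (608,283) side, and the bar's pointer lies on the drawn bar. The chips are inside the stated patch, with y from -98 to -35 mm. The crop shows the chosen scraper is the black sole with the grey rib.

```bash
cat > to.py <<'E'
import sys
from h import *
from fit import W
# usage: to.py x y z phi_deg | tray tx ty z(mm) | from current measured pose
def go(x,y,z,phi):
    s=observe(); q=s["tcp_rot"]; A=R.from_quat([q[1],q[2],q[3],q[0]])
    f=np.radians(phi); X=np.array([np.cos(f),np.sin(f),0]);Y=np.array([np.sin(f),-np.cos(f),0])
    B=R.from_matrix(np.c_[X,Y,[0,0,-1]])
    print("to",np.round([x,y,z],4),"shift mm",(A.inv().apply(np.array([x,y,z])-s["eef_pos"])*1000).round(1),"rot",(A.inv()*B).as_rotvec(degrees=True).round(2),"t",round(s["clock"],2))
a=sys.argv[1:]
if a[0]=="tray":
    p=np.load("p.npz")["t"]; w=W(p,[[float(v) for v in a[1:4]]])[0]; go(*w,float(a[4]) if len(a)>4 else np.degrees(p[2])-90)
else: go(*map(float,a))
E
for p in ".36 .3 .43 -60" ".499 -.331 .23 -83.33" ".499 -.331 .024 -83.33"; do python3 to.py $p; done
```

```text
to [0.36 0.3  0.43] shift mm [ 246.7  226.5 -198.7] rot [-0.   -0.   41.56] t 2.0
to [ 0.499 -0.331  0.23 ] shift mm [578.1 781.2   1.3] rot [ 0.    0.   64.89] t 2.1
to [ 0.499 -0.331  0.024] shift mm [578.1 781.2 207.4] rot [ 0.   -0.   64.89] t 2.2
```

```bash
sed -i 's/^from fit import W//' to.py; cat >> h.py <<'E'
def W(p,P):
    c,s=np.cos(p[2]),np.sin(p[2]); P=np.array(P,float)/1000
    return np.c_[p[0]+c*P[:,0]-s*P[:,1],p[1]+s*P[:,0]+c*P[:,1],P[:,2]]
E
python3 -m jog '[{"z":-0.04},{"z":-0.08},{"z":-0.12},{"z":-0.16},{"z":-0.2},{"x":0.025,"y":0.023,"z":-0.2,"wz":4},{"x":0.05,"y":0.045,"z":-0.2,"wz":10},{"x":0.08,"y":0.07,"z":-0.2,"wz":16},{"x":0.105,"y":0.095,"z":-0.2,"wz":22},{"x":0.13,"y":0.12,"z":-0.2,"wz":28},{"x":0.155,"y":0.145,"z":-0.2,"wz":34},{"x":0.18,"y":0.17,"z":-0.2,"wz":40}]' 1
python3 to.py .499 -.331 .23 -83.33
```

```text
to [ 0.499 -0.331  0.23 ] shift mm [578.1 781.2   1.4] rot [ 0.   -0.   64.89] t 2.2validation failed for argument at $[0]...
```

```bash
python3 -m jog '[{"x":0,"y":0,"z":-0.04,"wx":0,"wy":0,"wz":0},{"x":0,"y":0,"z":-0.08,"wx":0,"wy":0,"wz":0},{"x":0,"y":0,"z":-0.12,"wx":0,"wy":0,"wz":0},{"x":0,"y":0,"z":-0.16,"wx":0,"wy":0,"wz":0},{"x":0,"y":0,"z":-0.2,"wx":0,"wy":0,"wz":0},{"x":0.025,"y":0.023,"z":-0.2,"wx":0,"wy":0,"wz":4},{"x":0.05,"y":0.045,"z":-0.2,"wx":0,"wy":0,"wz":10},{"x":0.08,"y":0.07,"z":-0.2,"wx":0,"wy":0,"wz":16},{"x":0.105,"y":0.095,"z":-0.2,"wx":0,"wy":0,"wz":22},{"x":0.13,"y":0.12,"z":-0.2,"wx":0,"wy":0,"wz":28},{"x":0.155,"y":0.145,"z":-0.2,"wx":0,"wy":0,"wz":34},{"x":0.18,"y":0.17,"z":-0.2,"wx":0,"wy":0,"wz":40}]' 1
python3 to.py .499 -.331 .23 -83.33
```

```text
clock: 3.2
eef_pos: [0.315, 0.3729, 0.4316]
tcp_rot: [-0.0, 0.872, -0.49, -0.0]
force: [0.5, 0.6, 0.2]
width: 0.998
to [ 0.499 -0.331  0.23 ] shift mm [697.2 208.4 201.2] rot [-2.000e-02  3.000e-02  2.462e+01] t 3.2
```

```bash
python3 -m jog '[{"x":0.035,"y":0.010,"z":0,"wx":0,"wy":0,"wz":1},{"x":0.072,"y":0.021,"z":0,"wx":0,"wy":0,"wz":3},{"x":0.11,"y":0.033,"z":0,"wx":0,"wy":0,"wz":5},{"x":0.148,"y":0.044,"z":0,"wx":0,"wy":0,"wz":7},{"x":0.186,"y":0.055,"z":0,"wx":0,"wy":0,"wz":9},{"x":0.224,"y":0.067,"z":0,"wx":0,"wy":0,"wz":11},{"x":0.262,"y":0.078,"z":0,"wx":0,"wy":0,"wz":13},{"x":0.3,"y":0.09,"z":0,"wx":0,"wy":0,"wz":15},{"x":0.338,"y":0.101,"z":0,"wx":0,"wy":0,"wz":17},{"x":0.376,"y":0.112,"z":0,"wx":0,"wy":0,"wz":19},{"x":0.41,"y":0.122,"z":0,"wx":0,"wy":0,"wz":21},{"x":0.44,"y":0.132,"z":0,"wx":0,"wy":0,"wz":22}]' 1
python3 to.py .499 -.331 .12 -83.33
```

```text
clock: 4.2
eef_pos: [0.4324, -0.0716, 0.4316]
tcp_rot: [-0.0, 0.763, -0.647, 0.0]
force: [0.4, 0.6, 0.1]
width: 1.002
to [ 0.499 -0.331  0.12 ] shift mm [266.8 -23.  311.6] rot [-0.04 -0.01  2.75] t 4.2
```

```bash
python3 -m jog '[{"x":0.025,"y":-0.002,"z":0.02,"wx":0,"wy":0,"wz":0.5},{"x":0.05,"y":-0.004,"z":0.045,"wx":0,"wy":0,"wz":1},{"x":0.075,"y":-0.006,"z":0.075,"wx":0,"wy":0,"wz":1.5},{"x":0.1,"y":-0.009,"z":0.105,"wx":0,"wy":0,"wz":2},{"x":0.125,"y":-0.011,"z":0.135,"wx":0,"wy":0,"wz":2.5},{"x":0.15,"y":-0.013,"z":0.165,"wx":0,"wy":0,"wz":2.7},{"x":0.175,"y":-0.015,"z":0.195,"wx":0,"wy":0,"wz":2.7},{"x":0.2,"y":-0.017,"z":0.225,"wx":0,"wy":0,"wz":2.7},{"x":0.225,"y":-0.019,"z":0.255,"wx":0,"wy":0,"wz":2.7},{"x":0.247,"y":-0.021,"z":0.28,"wx":0,"wy":0,"wz":2.7},{"x":0.262,"y":-0.023,"z":0.3,"wx":0,"wy":0,"wz":2.7},{"x":0.267,"y":-0.023,"z":0.31,"wx":0,"wy":0,"wz":2.7}]' 1
python3 to.py .499 -.331 .023 -83.33
python3 - <<'E'
from h import *
T=save("top","c2.png",crop=(325,180,400,240),s=8)
E
```

```text
clock: 5.2
eef_pos: [0.4985, -0.3301, 0.1178]
tcp_rot: [0.001, 0.747, -0.664, -0.002]
force: [0.1, 0.3, 0.3]
width: 1.001
to [ 0.499 -0.331  0.023] shift mm [ 1.1 -0.8 94.8] rot [0.24 0.12 0.06] t 5.2
```

View pics/c2.png

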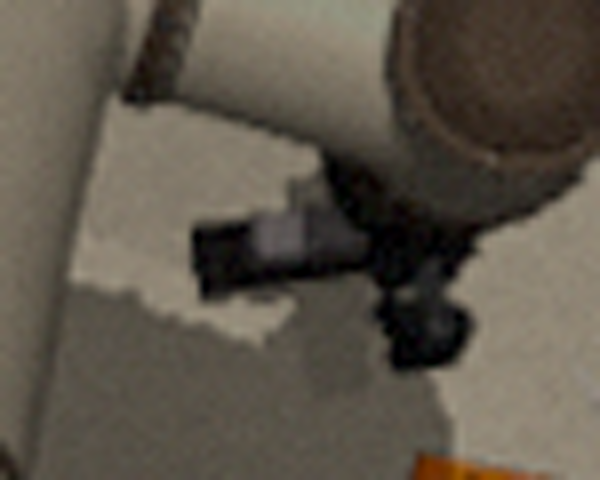

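The crop shows the scraper's left half, with the rib end at (280,235) and the open fingers around (430,320). The fingers straddle the rib once parallax is allowed for. Descending now.

```bash
python3 -m jog '[{"x":0.001,"y":-0.001,"z":0.025,"wx":0,"wy":0,"wz":0},{"x":0.001,"y":-0.001,"z":0.05,"wx":0,"wy":0,"wz":0},{"x":0.001,"y":-0.001,"z":0.07,"wx":0,"wy":0,"wz":0},{"x":0.001,"y":-0.001,"z":0.085,"wx":0,"wy":0,"wz":0},{"x":0.001,"y":-0.001,"z":0.094,"wx":0,"wy":0,"wz":0},{"x":0.001,"y":-0.001,"z":0.094,"wx":0,"wy":0,"wz":0}]' 1
python3 -m jog '[{"x":0,"y":0,"z":0,"wx":0,"wy":0,"wz":0},{"x":0,"y":0,"z":0,"wx":0,"wy":0,"wz":0},{"x":0,"y":0,"z":0,"wx":0,"wy":0,"wz":0},{"x":0,"y":0,"z":0,"wx":0,"wy":0,"wz":0},{"x":0,"y":0,"z":0,"wx":0,"wy":0,"wz":0},{"x":0,"y":0,"z":0,"wx":0,"wy":0,"wz":0},{"x":0,"y":0,"z":0,"wx":0,"wy":0,"wz":0},{"x":0,"y":0,"z":0,"wx":0,"wy":0,"wz":0}]' 0 70
python3 to.py .499 -.331 .024 -83.33
```

```text
clock: 5.75
eef_pos: [0.5, -0.3287, 0.0265]
tcp_rot: [0.0, 0.748, -0.663, -0.001]
force: [-0.1, -0.1, 0.9]
width: 0.998
clock: 6.42
eef_pos: [0.5007, -0.3297, 0.0279]
tcp_rot: [-0.0, 0.748, -0.664, 0.0]
force: [-1.3, 0.8, 4.6]
width: 0.22
to [ 0.499 -0.331  0.024] shift mm [1.1 1.8 3.9] rot [-0.01 -0.01  0.19] t 6.42
```

```bash
python3 -m jog '[{"x":0,"y":0,"z":-0.01,"wx":0,"wy":0,"wz":0},{"x":0,"y":0,"z":-0.03,"wx":0,"wy":0,"wz":0},{"x":0,"y":0,"z":-0.055,"wx":0,"wy":0,"wz":0},{"x":0,"y":0,"z":-0.08,"wx":0,"wy":0,"wz":0},{"x":0,"y":0,"z":-0.1,"wx":0,"wy":0,"wz":0},{"x":0,"y":0,"z":-0.11,"wx":0,"wy":0,"wz":0},{"x":0,"y":0,"z":-0.11,"wx":0,"wy":0,"wz":0}]' -
python3 to.py tray 98 -67 130
python3 - <<'E'
from h import *
T=save("side","c3.png",crop=(230,130,350,240),s=5)
E
```

```text
clock: 7.0
eef_pos: [0.502, -0.3302, 0.1401]
tcp_rot: [-0.001, 0.748, -0.663, 0.003]
force: [0.3, 1.2, -0.9]
width: 0.222
to [ 0.6814 -0.0668  0.13  ] shift mm [-240.1 -209.6   10.5] rot [-0.29 -0.14  5.03] t 7.0
```

View pics/c3.png

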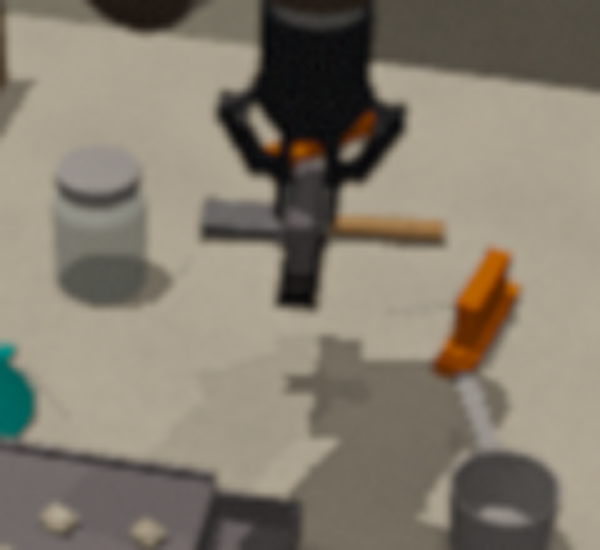

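The scraper is held upright and clear of the vinyl at (300,240) in the crop. Carrying it to behind the chips.

```bash
python3 -m jog '[{"x":-0.012,"y":-0.010,"z":0,"wx":0,"wy":0,"wz":0.4},{"x":-0.032,"y":-0.028,"z":0,"wx":0,"wy":0,"wz":0.8},{"x":-0.056,"y":-0.049,"z":0,"wx":0,"wy":0,"wz":1.2},{"x":-0.08,"y":-0.07,"z":0,"wx":0,"wy":0,"wz":1.6},{"x":-0.105,"y":-0.092,"z":0,"wx":0,"wy":0,"wz":2},{"x":-0.13,"y":-0.114,"z":0,"wx":0,"wy":0,"wz":2.5},{"x":-0.155,"y":-0.136,"z":0,"wx":0,"wy":0,"wz":3},{"x":-0.18,"y":-0.158,"z":0,"wx":0,"wy":0,"wz":3.5},{"x":-0.205,"y":-0.179,"z":0,"wx":0,"wy":0,"wz":4},{"x":-0.225,"y":-0.196,"z":0,"wx":0,"wy":0,"wz":4.5},{"x":-0.237,"y":-0.206,"z":0.002,"wx":-0.3,"wy":-0.1,"wz":5},{"x":-0.24,"y":-0.21,"z":0.01,"wx":-0.3,"wy":-0.1,"wz":5}]' -
python3 -m jog '[{"x":0,"y":0,"z":0,"wx":0,"wy":0,"wz":0},{"x":0,"y":0,"z":0,"wx":0,"wy":0,"wz":0}]'
python3 to.py tray 98 -67 78
python3 - <<'E'
from h import *
save("side","c4.png",crop=(205,190,295,260),s=8)
E
```

```text
clock: 8.05
eef_pos: [0.6817, -0.064, 0.1261]
tcp_rot: [0.001, 0.719, -0.695, -0.003]
force: [-0.4, -1.1, -1.0]
width: 0.224
clock: 8.22
eef_pos: [0.6788, -0.0671, 0.1251]
tcp_rot: [0.003, 0.718, -0.696, -0.004]
force: [-0.7, -0.3, -1.3]
width: 0.224
to [ 0.6814 -0.0668  0.078 ] shift mm [-0.2 -3.  47. ] rot [ 0.57  0.08 -0.04] t 8.22
```

View pics/c4.png

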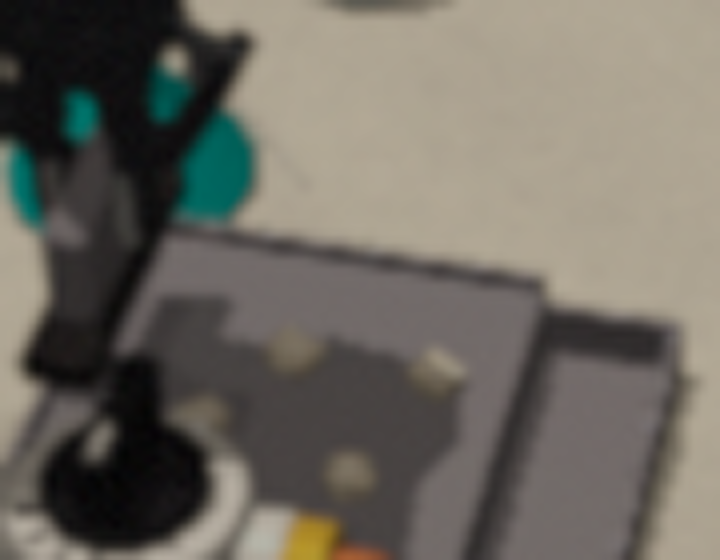

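The pre-sweep view shows the scraper hanging behind the chips, with its sole at (70,355) and the chips at (205,415), (295,350), (437,370) and (350,470). The line is clear. Lowering until contact.

```bash
python3 -m jog '[{"x":0,"y":-0.001,"z":0.012,"wx":0.2,"wy":0,"wz":0},{"x":0,"y":-0.002,"z":0.026,"wx":0.3,"wy":0,"wz":0},{"x":0,"y":-0.002,"z":0.038,"wx":0.3,"wy":0,"wz":0},{"x":0,"y":-0.002,"z":0.047,"wx":0.3,"wy":0,"wz":0},{"x":0,"y":-0.002,"z":0.051,"wx":0.3,"wy":0,"wz":0},{"x":0,"y":-0.002,"z":0.051,"wx":0.3,"wy":0,"wz":0}]'
for i in 1 2; do python3 to.py tray 98 -67 68;done
python3 -m jog '[{"x":0,"y":0,"z":0.001,"wx":0,"wy":0,"wz":0},{"x":0,"y":0,"z":0.002,"wx":0,"wy":0,"wz":0},{"x":0,"y":0,"z":0.002,"wx":0,"wy":0,"wz":0}]'
python3 -m jog '[{"x":0,"y":0,"z":0.001,"wx":0,"wy":0,"wz":0},{"x":0,"y":0,"z":0.002,"wx":0,"wy":0,"wz":0},{"x":0,"y":0,"z":0.002,"wx":0,"wy":0,"wz":0}]'
python3 -m jog '[{"x":0,"y":0,"z":0.001,"wx":0,"wy":0,"wz":0},{"x":0,"y":0,"z":0.002,"wx":0,"wy":0,"wz":0},{"x":0,"y":0,"z":0.002,"wx":0,"wy":0,"wz":0}]'
```

```text
clock: 8.77
eef_pos: [0.6812, -0.0668, 0.075]
tcp_rot: [0.0, 0.718, -0.696, -0.001]
force: [0.1, 0.4, -2.0]
width: 0.225
to [ 0.6814 -0.0668  0.068 ] shift mm [ 0.  -0.2  7. ] rot [ 0.15  0.08 -0.03] t 8.77
to [ 0.6814 -0.0668  0.068 ] shift mm [ 0.  -0.2  7. ] rot [ 0.15  0.08 -0.03] t 8.77
clock: 9.02
eef_pos: [0.6825, -0.0661, 0.0749]
tcp_rot: [-0.001, 0.719, -0.695, -0.0]
force: [1.0, 0.6, -1.4]
width: 0.223
clock: 9.27
eef_pos: [0.6821, -0.066, 0.0723]
tcp_rot: [-0.001, 0.719, -0.696, -0.001]
force: [-1.0, 0.3, -1.3]
width: 0.225
clock: 9.52
eef_pos: [0.682, -0.0661, 0.07]
tcp_rot: [-0.0, 0.718, -0.696, -0.001]
force: [0.7, -0.1, -1.5]
width: 0.219
```

```bash
python3 -m jog '[{"x":0,"y":0,"z":0.0005,"wx":0,"wy":0,"wz":0},{"x":0,"y":0,"z":0.001,"wx":0,"wy":0,"wz":0},{"x":0,"y":0,"z":0.001,"wx":0,"wy":0,"wz":0}]'
python3 -m jog '[{"x":0,"y":0,"z":0.0005,"wx":0,"wy":0,"wz":0},{"x":0,"y":0,"z":0.001,"wx":0,"wy":0,"wz":0},{"x":0,"y":0,"z":0.001,"wx":0,"wy":0,"wz":0}]'
python3 -m jog '[{"x":0,"y":0,"z":0.0005,"wx":0,"wy":0,"wz":0},{"x":0,"y":0,"z":0.001,"wx":0,"wy":0,"wz":0},{"x":0,"y":0,"z":0.001,"wx":0,"wy":0,"wz":0}]'
```

```text
clock: 9.77
eef_pos: [0.6821, -0.0661, 0.0692]
tcp_rot: [-0.0, 0.718, -0.696, -0.001]
force: [0.5, 0.5, -1.7]
width: 0.222
clock: 10.02
eef_pos: [0.6821, -0.0661, 0.0682]
tcp_rot: [-0.0, 0.718, -0.696, -0.001]
force: [-0.7, 0.3, -1.7]
width: 0.223
clock: 10.27
eef_pos: [0.6822, -0.0661, 0.0679]
tcp_rot: [-0.001, 0.719, -0.695, -0.0]
force: [-1.4, 1.3, 1.1]
width: 0.223
```

```bash
python3 -m jog '[{"x":0,"y":0.002,"z":-0.0005,"wx":0,"wy":0,"wz":0},{"x":0,"y":0.006,"z":-0.0007,"wx":0,"wy":0,"wz":0},{"x":0,"y":0.012,"z":-0.0007,"wx":0,"wy":0,"wz":0},{"x":0,"y":0.019,"z":-0.0007,"wx":0,"wy":0,"wz":0},{"x":0,"y":0.026,"z":-0.0007,"wx":0,"wy":0,"wz":0},{"x":0,"y":0.033,"z":-0.0007,"wx":0,"wy":0,"wz":0},{"x":0,"y":0.04,"z":-0.0007,"wx":0,"wy":0,"wz":0},{"x":0,"y":0.047,"z":-0.0007,"wx":0,"wy":0,"wz":0},{"x":0,"y":0.054,"z":-0.0007,"wx":0,"wy":0,"wz":0},{"x":0,"y":0.06,"z":-0.0007,"wx":0,"wy":0,"wz":0},{"x":0,"y":0.064,"z":-0.0007,"wx":0,"wy":0,"wz":0},{"x":0,"y":0.065,"z":-0.0007,"wx":0,"wy":0,"wz":0}]'
python3 to.py tray -63 -67 68
python3 - <<'E'
from h import *
save("side","c5.png",crop=(205,190,295,260),s=8)
E
```

```text
clock: 11.27
eef_pos: [0.6162, -0.0683, 0.068]
tcp_rot: [-0.0, 0.718, -0.696, -0.001]
force: [-0.5, -0.1, -1.6]
width: 0.219
to [ 0.5204 -0.072   0.068 ] shift mm [ 0.6 95.9  0.1] rot [0.04 0.09 0.01] t 11.27
```

View pics/c5.png

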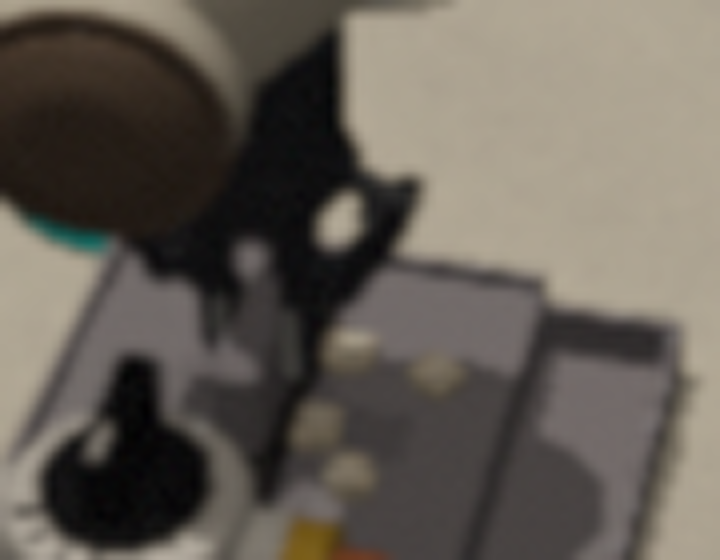

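Four chips are ahead of the sole, at (350,350), (437,372), (320,425) and (350,470), and none are left behind. Continuing the sweep.

```bash
python3 -m jog '[{"x":0,"y":0.002,"z":0,"wx":0,"wy":0,"wz":0},{"x":0,"y":0.007,"z":0,"wx":0,"wy":0,"wz":0},{"x":0,"y":0.014,"z":0,"wx":0,"wy":0,"wz":0},{"x":0,"y":0.021,"z":0,"wx":0,"wy":0,"wz":0},{"x":0,"y":0.028,"z":0,"wx":0,"wy":0,"wz":0},{"x":0,"y":0.035,"z":0,"wx":0,"wy":0,"wz":0},{"x":0,"y":0.042,"z":0,"wx":0,"wy":0,"wz":0},{"x":0,"y":0.049,"z":0,"wx":0,"wy":0,"wz":0},{"x":0,"y":0.056,"z":0,"wx":0,"wy":0,"wz":0},{"x":0,"y":0.062,"z":0,"wx":0,"wy":0,"wz":0},{"x":0,"y":0.067,"z":0,"wx":0,"wy":0,"wz":0},{"x":0,"y":0.07,"z":0,"wx":0,"wy":0,"wz":0}]'
python3 -m jog '[{"x":0,"y":0.004,"z":0,"wx":0,"wy":0,"wz":0},{"x":0,"y":0.009,"z":0,"wx":0,"wy":0,"wz":0},{"x":0,"y":0.014,"z":0,"wx":0,"wy":0,"wz":0},{"x":0,"y":0.019,"z":0,"wx":0,"wy":0,"wz":0},{"x":0,"y":0.023,"z":0,"wx":0,"wy":0,"wz":0},{"x":0,"y":0.026,"z":0,"wx":0,"wy":0,"wz":0},{"x":0,"y":0.026,"z":0,"wx":0,"wy":0,"wz":0},{"x":0,"y":0.026,"z":-0.004,"wx":0,"wy":0,"wz":0},{"x":0,"y":0.022,"z":-0.02,"wx":0,"wy":0,"wz":0},{"x":0,"y":0.01,"z":-0.05,"wx":0,"wy":0,"wz":0},{"x":0,"y":-0.005,"z":-0.08,"wx":0,"wy":0,"wz":0},{"x":0,"y":-0.01,"z":-0.09,"wx":0,"wy":0,"wz":0}]'
python3 to.py .499 -.331 .15 -83.33
python3 - <<'E'
from h import *
a=get_image("side")["img"][205:265,205:295];b=get_image("top")["img"][145:225,225:325]
a=cv2.resize(a,None,fx=5,fy=5,interpolation=cv2.INTER_CUBIC);b=cv2.resize(b,(375,300),interpolation=cv2.INTER_CUBIC)
cv2.imwrite("pics/c6.png",np.vstack([a,np.hstack([b,b[:,:75]*0])]))
E
```

```text
clock: 12.32
eef_pos: [0.5464, -0.0706, 0.0681]
tcp_rot: [-0.0, 0.718, -0.696, -0.001]
force: [0.6, 0.2, -1.1]
width: 0.221
clock: 13.32
eef_pos: [0.562, -0.0703, 0.1634]
tcp_rot: [-0.004, 0.719, -0.695, 0.003]
force: [0.7, -0.1, -0.6]
width: 0.22
to [ 0.499 -0.331  0.15 ] shift mm [258.4  71.9  12.5] rot [-0.59  0.   -4.72] t 13.32
```

View pics/c6.png

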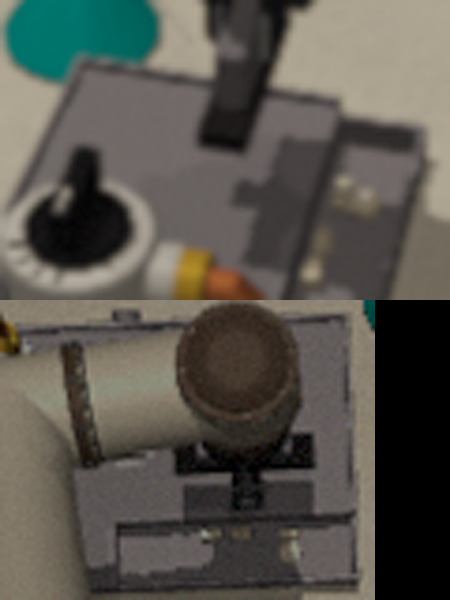

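All four chips are in the trough, at side-crop pixels (342,183), (368,203), (320,237) and (313,268), and the deck is clear. Taking the scraper back to its spot.

```bash
python3 -m jog '[{"x":0.01,"y":0.003,"z":0,"wx":0,"wy":0,"wz":-0.4},{"x":0.03,"y":0.008,"z":0,"wx":0,"wy":0,"wz":-0.8},{"x":0.055,"y":0.015,"z":0,"wx":0,"wy":0,"wz":-1.2},{"x":0.08,"y":0.022,"z":0,"wx":0,"wy":0,"wz":-1.6},{"x":0.108,"y":0.03,"z":0,"wx":0,"wy":0,"wz":-2},{"x":0.136,"y":0.038,"z":0,"wx":0,"wy":0,"wz":-2.5},{"x":0.164,"y":0.046,"z":0,"wx":0,"wy":0,"wz":-3},{"x":0.192,"y":0.054,"z":0,"wx":0,"wy":0,"wz":-3.5},{"x":0.218,"y":0.061,"z":0,"wx":0,"wy":0,"wz":-4},{"x":0.24,"y":0.067,"z":0,"wx":0,"wy":0,"wz":-4.5},{"x":0.254,"y":0.071,"z":0.005,"wx":0,"wy":0,"wz":-4.7},{"x":0.258,"y":0.072,"z":0.012,"wx":0,"wy":0,"wz":-4.7}]'
python3 -m jog '[{"x":0,"y":0,"z":0.02,"wx":0,"wy":0,"wz":0},{"x":0,"y":0,"z":0.05,"wx":0,"wy":0,"wz":0},{"x":0,"y":0,"z":0.075,"wx":0,"wy":0,"wz":0},{"x":0,"y":0,"z":0.095,"wx":0,"wy":0,"wz":0},{"x":0,"y":0,"z":0.105,"wx":0,"wy":0,"wz":0},{"x":0,"y":0,"z":0.105,"wx":0,"wy":0,"wz":0},{"x":0,"y":0,"z":0.105,"wx":0,"wy":0,"wz":0}]'
python3 to.py .4995 -.3305 .028 -83.33
```

```text
clock: 14.42
eef_pos: [0.4912, -0.3325, 0.1438]
tcp_rot: [0.0, 0.745, -0.667, -0.002]
force: [0.5, -0.2, -1.5]
width: 0.221
clock: 15.0
eef_pos: [0.4932, -0.3301, 0.0401]
tcp_rot: [-0.0, 0.747, -0.665, -0.001]
force: [0.6, -0.4, -0.2]
width: 0.22
to [ 0.4995 -0.3305  0.028 ] shift mm [ 1.1 -6.3 12. ] rot [ 0.1   0.12 -0.07] t 15.0
```

```bash
python3 -m jog '[{"x":0,"y":-0.003,"z":0.003,"wx":0,"wy":0,"wz":0},{"x":0.001,"y":-0.006,"z":0.006,"wx":0,"wy":0,"wz":0},{"x":0.001,"y":-0.006,"z":0.009,"wx":0,"wy":0,"wz":0},{"x":0.001,"y":-0.006,"z":0.011,"wx":0,"wy":0,"wz":0},{"x":0.001,"y":-0.006,"z":0.012,"wx":0,"wy":0,"wz":0},{"x":0.001,"y":-0.006,"z":0.012,"wx":0,"wy":0,"wz":0}]'
python3 -m jog '[{"x":0,"y":0,"z":0.0005,"wx":0,"wy":0,"wz":0},{"x":0,"y":0,"z":0.001,"wx":0,"wy":0,"wz":0},{"x":0,"y":0,"z":0.001,"wx":0,"wy":0,"wz":0}]'
```

```text
clock: 15.5
eef_pos: [0.4995, -0.3306, 0.0285]
tcp_rot: [-0.0, 0.746, -0.665, -0.001]
force: [-0.5, -0.2, -1.8]
width: 0.222
clock: 15.75
eef_pos: [0.4998, -0.3307, 0.0279]
tcp_rot: [-0.001, 0.746, -0.665, -0.0]
force: [-0.2, 0.2, -0.7]
width: 0.228
```

```bash
python3 -m jog '[{"x":0,"y":0,"z":0.0005,"wx":0,"wy":0,"wz":0},{"x":0,"y":0,"z":0.0005,"wx":0,"wy":0,"wz":0},{"x":0,"y":0,"z":0.0005,"wx":0,"wy":0,"wz":0}]'
python3 -m jog '[{"x":0,"y":0,"z":0.0005,"wx":0,"wy":0,"wz":0},{"x":0,"y":0,"z":0.0005,"wx":0,"wy":0,"wz":0},{"x":0,"y":0,"z":0.0005,"wx":0,"wy":0,"wz":0},{"x":0,"y":0,"z":0.0005,"wx":0,"wy":0,"wz":0},{"x":0,"y":0,"z":0.0005,"wx":0,"wy":0,"wz":0},{"x":0,"y":0,"z":-0.005,"wx":0,"wy":0,"wz":0},{"x":0,"y":0,"z":-0.02,"wx":0,"wy":0,"wz":0},{"x":0,"y":0,"z":-0.05,"wx":0,"wy":0,"wz":0},{"x":0,"y":0,"z":-0.085,"wx":0,"wy":0,"wz":0},{"x":0,"y":0,"z":-0.12,"wx":0,"wy":0,"wz":0},{"x":0,"y":0,"z":-0.16,"wx":0,"wy":0,"wz":0},{"x":0,"y":0,"z":-0.2,"wx":0,"wy":0,"wz":0}]' 1
python3 to.py tray 10 140 380
```

```text
clock: 16.0
eef_pos: [0.4998, -0.3307, 0.0279]
tcp_rot: [-0.001, 0.746, -0.665, -0.0]
force: [-1.1, 2.1, 4.7]
width: 0.224
clock: 17.0
eef_pos: [0.4992, -0.3307, 0.2293]
tcp_rot: [-0.0, 0.746, -0.665, -0.001]
force: [1.6, -0.8, 0.4]
width: 0.998
to [0.5867 0.1373 0.38  ] shift mm [-455.2 -140.5 -150. ] rot [0.01 0.09 4.72] t 17.0
```

```bash
python3 -m jog '[{"x":-0.015,"y":-0.005,"z":-0.025,"wx":0,"wy":0,"wz":0.3},{"x":-0.035,"y":-0.011,"z":-0.055,"wx":0,"wy":0,"wz":0.6},{"x":-0.06,"y":-0.018,"z":-0.085,"wx":0,"wy":0,"wz":1},{"x":-0.088,"y":-0.027,"z":-0.112,"wx":0,"wy":0,"wz":1.4},{"x":-0.12,"y":-0.037,"z":-0.132,"wx":0,"wy":0,"wz":1.8},{"x":-0.155,"y":-0.048,"z":-0.145,"wx":0,"wy":0,"wz":2.2},{"x":-0.19,"y":-0.059,"z":-0.15,"wx":0,"wy":0,"wz":2.6},{"x":-0.226,"y":-0.07,"z":-0.15,"wx":0,"wy":0,"wz":3},{"x":-0.262,"y":-0.081,"z":-0.15,"wx":0,"wy":0,"wz":3.4},{"x":-0.298,"y":-0.092,"z":-0.15,"wx":0,"wy":0,"wz":3.8},{"x":-0.334,"y":-0.103,"z":-0.15,"wx":0,"wy":0,"wz":4.2},{"x":-0.366,"y":-0.113,"z":-0.15,"wx":0,"wy":0,"wz":4.7}]' 1
python3 -m jog '[{"x":-0.03,"y":-0.009,"z":0,"wx":0,"wy":0,"wz":0},{"x":-0.055,"y":-0.017,"z":0,"wx":0,"wy":0,"wz":0},{"x":-0.075,"y":-0.023,"z":0,"wx":0,"wy":0,"wz":0},{"x":-0.086,"y":-0.026,"z":0,"wx":0,"wy":0,"wz":0},{"x":-0.089,"y":-0.0275,"z":0,"wx":0,"wy":0,"wz":0},{"x":-0.089,"y":-0.0275,"z":0,"wx":0,"wy":0,"wz":0},{"x":-0.089,"y":-0.0275,"z":0,"wx":0,"wy":0,"wz":0}]' 1
python3 to.py tray 10 140 228
python3 - <<'E'
from h import *
for c in("top","side"):
    d=get_image(c)
    for r in spot_in(c,"scraper")[:5]+[0]+spot_in(c,"dial_bar"):
        if r: print(c,round(r["conf"],2),np.round(r["location"],3))
E
```

```text
clock: 18.0
eef_pos: [0.5699, 0.0475, 0.3783]
tcp_rot: [-0.001, 0.719, -0.695, -0.0]
force: [0.6, -0.8, 0.4]
width: 0.997
clock: 18.58
eef_pos: [0.5946, 0.1343, 0.3781]
tcp_rot: [-0.0, 0.718, -0.696, -0.0]
force: [-0.1, 0.3, -0.4]
width: 1.001
to [0.5867 0.1373 0.228 ] shift mm [ -3.    7.8 150.1] rot [ 0.    0.07 -0.03] t 18.58
top 0.79 [ 0.542 -0.649  0.024]
top 0.59 [ 0.495 -0.325  0.028]
top 0.56 [ 0.375 -0.41   0.036]
top 0.51 [ 0.247 -0.33   0.016]
top 0.6 [0.579 0.137 0.221]
side 0.82 [ 0.379 -0.387  0.027]
side 0.69 [ 0.246 -0.306  0.029]
side 0.68 [ 0.543 -0.643  0.024]
side 0.58 [ 0.491 -0.294  0.026]
side 0.65 [ 0.667 -0.387  0.068]
side 0.57 [0.581 0.154 0.222]
```

```bash
python3 -m jog '[{"x":-0.001,"y":0.003,"z":0.02,"wx":0,"wy":0,"wz":0},{"x":-0.003,"y":0.008,"z":0.05,"wx":0,"wy":0,"wz":0},{"x":-0.003,"y":0.0095,"z":0.08,"wx":0,"wy":0,"wz":0},{"x":-0.003,"y":0.0095,"z":0.105,"wx":0,"wy":0,"wz":0},{"x":-0.003,"y":0.0095,"z":0.125,"wx":0,"wy":0,"wz":0},{"x":-0.003,"y":0.0095,"z":0.14,"wx":0,"wy":0,"wz":0},{"x":-0.003,"y":0.0095,"z":0.147,"wx":0,"wy":0,"wz":0},{"x":-0.003,"y":0.0095,"z":0.147,"wx":0,"wy":0,"wz":0}]' 1
python3 to.py tray 10 140 230
python3 - <<'E'
from h import *
a=save("side","c7.png",crop=(180,200,270,270),s=8)
E
```

```text
clock: 19.55
eef_pos: [0.5844, 0.1375, 0.2291]
tcp_rot: [0.001, 0.718, -0.696, -0.001]
force: [-0.4, 0.1, 0.5]
width: 1.002
to [0.5867 0.1373 0.23  ] shift mm [ 0.3 -2.3 -0.9] rot [ 0.2   0.01 -0.02] t 19.55
```

View pics/c7.png

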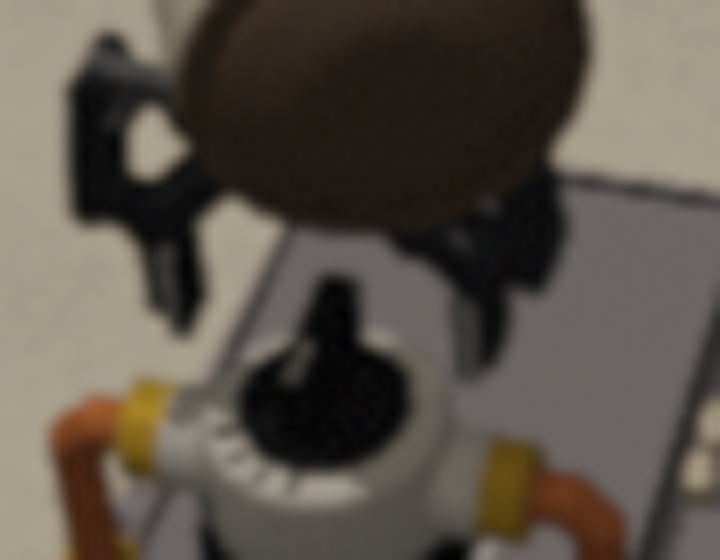

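The open fingers at (180,320) and (475,350) straddle the bar at (330,310) centrally, above the pipes. Closing gently.

```bash
python3 -m jog '[{"x":0,"y":0,"z":0,"wx":0,"wy":0,"wz":0},{"x":0,"y":0,"z":0,"wx":0,"wy":0,"wz":0},{"x":0,"y":0,"z":0,"wx":0,"wy":0,"wz":0},{"x":0,"y":0,"z":0,"wx":0,"wy":0,"wz":0},{"x":0,"y":0,"z":0,"wx":0,"wy":0,"wz":0},{"x":0,"y":0,"z":0,"wx":0,"wy":0,"wz":0},{"x":0,"y":0,"z":0,"wx":0,"wy":0,"wz":0},{"x":0,"y":0,"z":0,"wx":0,"wy":0,"wz":0},{"x":0,"y":0,"z":0,"wx":0,"wy":0,"wz":0},{"x":0,"y":0,"z":0,"wx":0,"wy":0,"wz":0}]' 0 30
python3 -c "
from h import *
s=observe();print(s['force'],s['torque'],s['joint_pos'])"
```

```text
clock: 20.43
eef_pos: [0.5874, 0.1384, 0.2316]
tcp_rot: [-0.003, 0.718, -0.696, 0.001]
force: [5.6, -0.2, -0.8]
width: 0.154
[ 5.55326832 -0.20902256 -0.84210305] [-0.17540342 -1.29355673 -0.21206963] [ 4.99439020e-01  3.45070593e-01 -5.14391158e-02  2.07980320e-04
 -1.16851798e+00 -4.67631139e-01]
```

```bash
python3 -m jog '[{"x":0,"y":-0.001,"z":0,"wx":0,"wy":0,"wz":0},{"x":0,"y":-0.0025,"z":0,"wx":0,"wy":0,"wz":0},{"x":0,"y":-0.0025,"z":0,"wx":0,"wy":0,"wz":0},{"x":0,"y":-0.0025,"z":0,"wx":0,"wy":0,"wz":0}]' 0 80
python3 -c "
from h import *
s=observe();print(s['force'],s['torque'],s['eef_pos'])"
```

```text
clock: 20.77
eef_pos: [0.5875, 0.1383, 0.2318]
tcp_rot: [-0.001, 0.718, -0.696, -0.001]
force: [-1.6, 0.7, 5.8]
width: 0.142
[-1.57073398  0.67695812  5.8217773 ] [ 0.24224732  0.60412254 -0.2448947 ] [0.58746669 0.13830929 0.23175353]
```

```bash
python3 -m jog '[{"x":0,"y":0,"z":0,"wx":0,"wy":0,"wz":2},{"x":0,"y":0,"z":0,"wx":0,"wy":0,"wz":5},{"x":0,"y":0,"z":0,"wx":0,"wy":0,"wz":8},{"x":0,"y":0,"z":0,"wx":0,"wy":0,"wz":11},{"x":0,"y":0,"z":0,"wx":0,"wy":0,"wz":14},{"x":0,"y":0,"z":0,"wx":0,"wy":0,"wz":17},{"x":0,"y":0,"z":0,"wx":0,"wy":0,"wz":20},{"x":0,"y":0,"z":0,"wx":0,"wy":0,"wz":23},{"x":0,"y":0,"z":0,"wx":0,"wy":0,"wz":26},{"x":0,"y":0,"z":0,"wx":0,"wy":0,"wz":29},{"x":0,"y":0,"z":0,"wx":0,"wy":0,"wz":30},{"x":0,"y":0,"z":0,"wx":0,"wy":0,"wz":30}]'
cat > st.py <<'E'
from h import *
s=observe();q=s["tcp_rot"];A=R.from_quat([q[1],q[2],q[3],q[0]]).as_matrix()
phi=np.degrees(np.arctan2(A[1,0],A[0,0]))
print("turned from tray-rest",round(1.85-90-phi,2),"F tool",(A.T@s["force"]).round(1),"torque",s["torque"].round(2),s["eef_pos"].round(4),s["width"],s["clock"])
E
python3 st.py
```

```text
clock: 21.77
eef_pos: [0.586, 0.1387, 0.2317]
tcp_rot: [-0.001, -0.514, 0.858, 0.001]
force: [-6.0, 2.1, 7.5]
width: 0.146
turned from tray-rest 29.93 F tool [ 1.   6.3 -7.5] torque [0.87 1.86 0.09] [0.586  0.1387 0.2317] 0.14611354537895557 21.7667
```

```bash
python3 -m jog '[{"x":0,"y":0.001,"z":0,"wx":0,"wy":0,"wz":0},{"x":0.0005,"y":0.002,"z":0,"wx":0,"wy":0,"wz":0},{"x":0.0005,"y":0.0022,"z":0,"wx":0,"wy":0,"wz":4},{"x":0.0005,"y":0.0024,"z":0,"wx":0,"wy":0,"wz":8},{"x":0.0005,"y":0.0027,"z":0,"wx":0,"wy":0,"wz":12},{"x":0.0004,"y":0.003,"z":0,"wx":0,"wy":0,"wz":16},{"x":0.0003,"y":0.0033,"z":0,"wx":0,"wy":0,"wz":20},{"x":0.0002,"y":0.0035,"z":0,"wx":0,"wy":0,"wz":24},{"x":0.0002,"y":0.0037,"z":0,"wx":0,"wy":0,"wz":26},{"x":0.0002,"y":0.0037,"z":0,"wx":0,"wy":0,"wz":26}]'
python3 st.py
```

```text
clock: 22.6
eef_pos: [0.5849, 0.1397, 0.2317]
tcp_rot: [0.001, -0.308, 0.951, 0.0]
force: [0.6, -1.2, 4.8]
width: 0.146
turned from tray-rest 55.98 F tool [ 0.2 -1.3 -4.8] torque [-0.11  0.02  0.1 ] [0.5849 0.1397 0.2317] 0.14572259264080692 22.6
```

```bash
python3 -m jog '[{"x":0,"y":0,"z":0,"wx":0,"wy":0,"wz":2},{"x":0,"y":0,"z":0,"wx":0,"wy":0,"wz":4},{"x":0,"y":0,"z":0,"wx":0,"wy":0,"wz":4.5},{"x":0,"y":0,"z":0,"wx":0,"wy":0,"wz":4.5},{"x":0,"y":0,"z":0,"wx":0,"wy":0,"wz":4.5},{"x":0,"y":0,"z":0,"wx":0,"wy":0,"wz":4.5}]'
python3 st.py
python3 - <<'E'
from h import *
a=get_image("side");b=get_image("top")
I=lambda d,x,y,w,h,k:cv2.resize(d["img"][y:y+h,x:x+w],None,fx=k,fy=k,interpolation=cv2.INTER_CUBIC)
z=I(a,190,200,80,70,5); q=I(a,160,140,200,140,2);
z=cv2.copyMakeBorder(z,0,0,0,0,0)
out=np.zeros((580,800,3),np.uint8); out[:350,:400]=z; out[:280,400:]=q; t=I(b,200,140,200,100,2.2); out[355:575,:440]=t
cv2.imwrite("pics/fin.png",out)
E
```

```text
clock: 23.1
eef_pos: [0.5848, 0.1399, 0.2317]
tcp_rot: [0.001, -0.271, 0.963, 0.001]
force: [-0.7, -1.2, 5.4]
width: 0.144
turned from tray-rest 60.37 F tool [ 1.2 -0.7 -5.4] torque [0.14 0.12 0.15] [0.5848 0.1399 0.2317] 0.14446316641031842 23.1
```

View pics/fin.png

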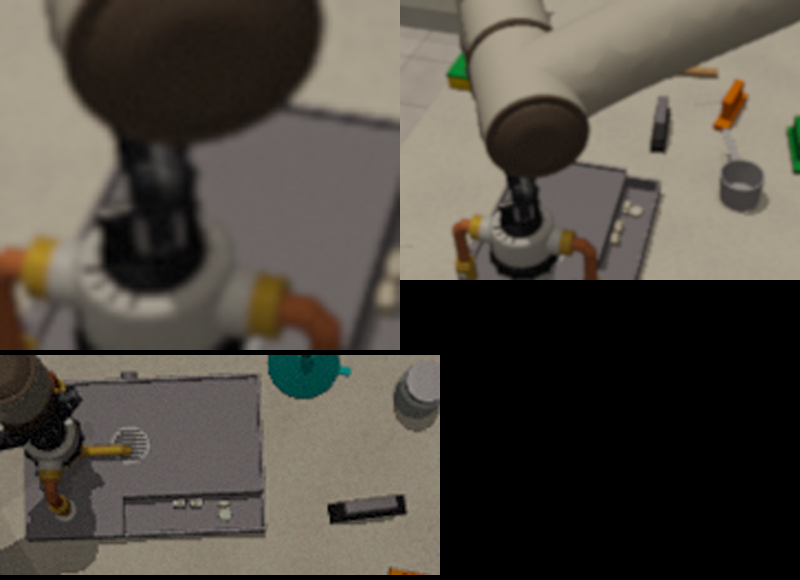

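The final picture shows all four chips in the trough, at (180–225, 503–512) in the top view. The scraper is upright on the vinyl at (367,508), and the jaws are turned about 60° on the dial. The 0.15 N m torque matches the third click, so I'm handing in.

```bash
python3 -c "
from workcell import *
print(job_done())"; python3 st.py
```

```text
the job is handed in; nothing more can be done
None
the job is handed in; nothing more can be done
```

The job is done and handed in after about 23 s of the 61 s allowed. The four chips went off the deck in one pass with the scraper block. I then stood the scraper upright on the vinyl at its old spot, and only after that turned the purge dial to the third click, where the arm is still holding it.

**Last checks:**
- **Chips:** the final pictures show a clear deck and the chips in the trough. The side view separates all four. In the top view two of them overlap.
- **Scraper:** it stands upright, clear of the tray.
- **Bystanders:** those in the final pictures look unmoved. I did not re-measure them, and the toolbox, spray bottle and plunger were out of frame.
- **Dial:** the jaws turned 60.4° (1.05 rad) from rest. The torque is 0.15 N m, which matches the third click, and sideways forces are under 1.5 N. The gripper hides the dial's pointer, so its angle comes from the jaw angle and the torque, not from a direct view.

**Disagreements:**
- My camera estimate of the dial's axis was about 2–4 mm off. I corrected it from the measured sideways force, which had reached about 6 N, while gripping and turning.
- My guesses for two tray corners in the side view fitted poorly, so I relied on the top view and the filter overlay there.

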